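# Close the jar crate with its hook-under cover

## Robot

A 6-joint arm with a two-finger parallel gripper is mounted at the origin on the work surface. World frame = base frame: x ahead of the robot, y to its left, z up, the work surface at z = 0. Lengths are in m, angles in rad, forces in N, time in s.
With the tool pointing down it reaches from about 0.2 to 0.875 m from the base axis. Payload 3.4 kg.
Tool frame: the origin (TCP) lies on the centre line of the jaws, within the pads' length; the fingertips stand 22 mm ahead of it and the grasp point (between the pads) lies 3 mm ahead of it; z points along the fingers, y is the line along which they close (so a half turn about z gives the same grasp; the last joint's range is limited). The gripper opens to 94 mm and grips with 3 to 60 N. Pads are 16 mm wide; open, the fingers measure 119 mm over their backs; the gripper's body (75 mm by 177 mm) begins 78 mm behind the grasp point.
Start: joints at [1.139, 0.276, 1.505, -0, 1.361, -0.121], TCP at [0.176, 0.547, 0.227] pointing down, gripper open.
Joint ranges: [-2.89, 2.89], [-0.75, 2.08], [0.22, 2.7], [-1.18, 4.32], [0.11, 2.71], [-2.7, 2.7]. Speed limits (rad/s): [2.57, 2.57, 3.14, 3.14, 3.14, 3.14].

## Interface

Orientations are given as a rotation vector (axis times angle).
In Python, from rig import bot gives the robot as it stands. The module is installed in compiled form; this text tells all that it offers.
- The arm moves only by the tool carry_out, never from a script. Its argument "motion" is a list of rows, each an object of numbers: "tx", "ty", "tz": the shift along the tool's x, y, z in mm; "ax", "ay", "az": the turn, a rotation vector about the tool's x, y, z in rad. In form: [{"tx": .., "ty": .., "tz": .., "ax": .., "ay": .., "az": ..}, ...]. A call has 1 to 5 rows; each row is the pose to reach, as a shift and turn from the pose commanded when the call began, along the tool's axes at that moment; what a row does not reach only later rows make up. A row lasts 1/8 s, in which the tool goes at most 62.5 mm and 10.7 degrees, less where a joint would pass 70% of its speed; a pose out of reach is approached as far as the arm can. A call with a gripper value outside its range is refused whole. "hand" is the closure, from -1 (fully open) to 1 (shut), set as the call begins (left out, the last holds). The fingers move at their own pace and stop on an object; "newtons" is the grip in N (left out, the last holds). Time passes only in rows, so rows that repeat a pose let the fingers close. It gives the time, the measured TCP pose, the force, the opening and the grip force at its end, in the units of the state.
- bot.state(): the state, without advancing time (a new reading comes with each control period).
- bot.snapshot(name): name is "scene" or "top" or "wrist"; returns the picture (480x640x3 uint8, blue, green, red); there is no depth.
- bot.camera_model(name): a dict with "mtx" (3x3 intrinsics, pixels), "extrinsics" (4x4, takes a point from camera to world coordinates); the wrist camera has in their place "hand_eye" (4x4, takes a point from camera to tool coordinates, whose origin is the TCP and whose axes are the flange's). Camera axes: x right, y down, z forward; pixel columns grow to the right and rows downward; lengths in m; the calibration is good to about 2 mm. A picture is of the moment at which its call begins: read the wrist's pose just before it. camera_model takes no time and is no camera call.
- bot.close_job(): hands the job in; it is judged then, once.
The state is a dict: "t": time; "joint_positions": joint angles; "joint_velocities": joint speeds; "effort": joint torques, N m; "tcp_pos": TCP position; "tool_rot": TCP orientation; "force": force on the tool from outside, world axes, zero at the start; "wrist_torque": the same for the moment, N m; "width": finger opening in m; "grasp_force": force on a finger pad.
Only numpy, scipy, OpenCV 4.12 (cv2) and the standard library are available. Lean on these libraries where they do the work, as an engineer would, in place of code of your own. Each camera call takes 0.05 s, during which the arm holds its last target. There are 200 camera calls.

## Task

Close the pine jar crate with the pine cover that has a green end: hook the green end under the crate's green lip while the cover slopes, then swing the other end down until the cover lies flat on the rim, straight and centred on the crate. Let go of it, and leave the grey cover where it is.

Things in the scene. Friction and masses are not known exactly. Their poses are not given: they have to be found in the camera images.
- cover: the right cover, loose, 0.3 kg, flat on the table: pine board 220 (x) x 184 (y) x 10 mm, green at its -x end, a strip rising to z 34 mm at its +x end. Origin: centre of its underside. Grip: upright dark brown wooden bar across the middle (over the origin), 18 mm thick (x), 100 mm long (y), from z 10 to z 54 mm; pinch it with the fingers closing along x
- cover_tongue (a point): middle of the lower edge of the cover's green end (the last 45 mm), at (-110, 0, 0) mm in the cover's frame, same axes; it starts roughly towards the robot
- crate: fixed pine crate of jars, 273 (x) x 200 (y) mm; origin: centre of its underside. Flat rim for the cover at z 70, opening 150 wide. -x end, nearest the robot: green lip from x -137 to -87, underside z 100, top z 112, full width; end wall below it, inner face x -122. +x end: end board up to z 94, inner face x +122. The 220 cover goes in only sloping, green end first. Jars stay below the rim
- spare_cover: grey plastic cover of the same shape and size, black grip, no green end, loose, flat on the table; not to be used. Origin: centre of its underside, x along its 220 mm

How it is judged:
By the outcome, as a careful person would: the job done as asked, in the order asked, and still so for the second after the job is handed in, with the robot touching nothing.
It also fails if it takes over 48 s, if anything falls off the work surface, if the arm or the gripper's body presses on something with over 40 N, if the wrist force passes 120 N, or if a joint passes its speed limit or range.

## Working session

There is one attempt and no reset: what is moved stays moved. The work goes in short steps, Python scripts to look and compute and a tool call to move; the robot and the scene stay as the last step left them, time stands still between calls to the robot, and variables do not carry over. Pictures are saved under pics/ and viewed, at most 10 in all, crops included, and the job is handed in when it is done.

Besides the shell and the picture viewer there is one more tool, called after ">>>" as name(argument=value, ...) on one line, values as JSON. carry_out: Moves the arm, as the interface text tells. Its arguments: {"type":"object","properties":{"motion":{"type":"array"},"hand":{"type":"number"},"newtons":{"type":"number"}},"required":["motion"]}

```bash
mkdir -p pics; python3 - <<'E'
from rig import bot
import cv2
for n in("scene","top"):
    cv2.imwrite(f"pics/{n}0.png",bot.snapshot(n)); m=bot.camera_model(n); print(n,m)
s=bot.state(); print(s)
E
```

```text
scene {'mtx': array([[586.03162716,   0.        , 309.78366062],
       [  0.        , 586.03162716, 247.80345041],
       [  0.        ,   0.        ,   1.        ]]), 'extrinsics': array([[-0.78319198,  0.37433237, -0.49647316,  1.11747837],
       [ 0.62147177,  0.4964111 , -0.60609311,  0.77970034],
       [ 0.01957451, -0.78323131, -0.6214222 ,  0.84985996],
       [ 0.        ,  0.        ,  0.        ,  1.        ]])}
top {'mtx': array([[537.91575496,   0.        , 314.48727811],
       [  0.        , 537.91575496, 234.92919278],
       [  0.        ,   0.        ,   1.        ]]), 'extrinsics': array([[-0.02584378, -0.98162774,  0.1890478 ,  0.32269661],
       [-0.9996586 ,  0.02464982, -0.00866454,  0.02477034],
       [ 0.00384536, -0.18920718, -0.98192966,  0.99109705],
       [ 0.        ,  0.        ,  0.        ,  1.        ]])}
{'t': 0.1, 'joint_positions': array([ 1.13899342e+00,  2.76501290e-01,  1.50596034e+00, -1.78898026e-06,
        1.36070725e+00, -1.20986278e-01]), 'joint_velocities': array([ 0.00068514, -0.00031225, -0.00361268, -0.00097666,  0.0002674 ,
        0.00110277]), 'effort': array([ 2.06975819e-03, -4.05454445e+01, -2.37781209e+01,  7.01739639e-02,
        2.99988384e-02, -4.07345283e-05]), 'tcp_pos': array([0.17566086, 0.54702965, 0.226727  ]), 'tool_rot': array([-4.86199692e-01, -3.10330739e+00,  2.38237415e-03]), 'force': array([ 0.71030117,  0.03572313, -0.12371484]), 'wrist_torque': array([-0.02746107, -0.00576831,  0.00013823]), 'grasp_force': 0.0, 'width': 0.0937877048324336}
```

View pics/top0.png

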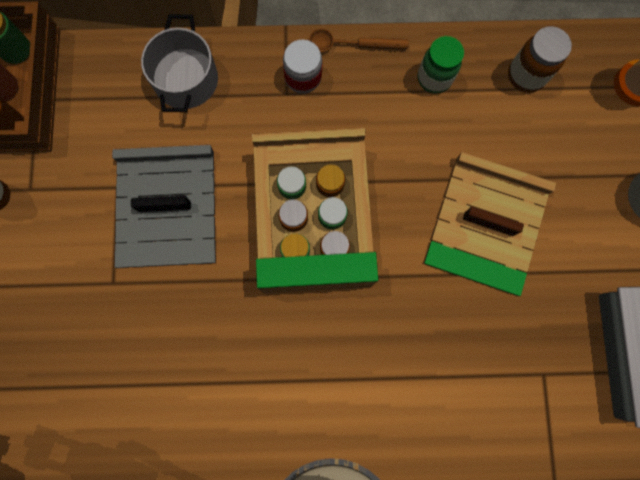

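View pics/scene0.png

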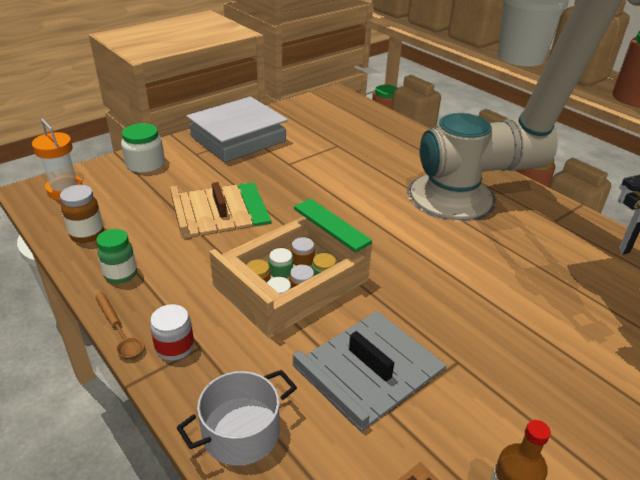

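The top view shows the crate with its green lip around (317,270), the pine cover at (490,222) with its bar at (493,220) and green end at (475,268), and the grey cover at (165,207). The scene view agrees with this.

```bash
cat > h.py <<'E'
import numpy as np, cv2
from rig import bot
from scipy.spatial.transform import Rotation as R
def ray(n,uv,z,T=None):
    m=bot.camera_model(n); T=m["extrinsics"] if T is None else T
    d=T[:3,:3]@np.linalg.inv(m["mtx"])@np.array([uv[0],uv[1],1.]); o=T[:3,3]
    return o+d*(z-o[2])/d[2]
def blobs(im,lo,hi,amin=150):
    m=cv2.inRange(cv2.cvtColor(im,cv2.COLOR_BGR2HSV),lo,hi)
    m=cv2.morphologyEx(m,cv2.MORPH_OPEN,np.ones((3,3)))
    c,_=cv2.findContours(m,cv2.RETR_EXTERNAL,cv2.CHAIN_APPROX_NONE)
    return [k for k in c if cv2.contourArea(k)>amin]
def wristT():
    s=bot.state(); T=np.eye(4); T[:3,:3]=R.from_rotvec(s["tool_rot"]).as_matrix(); T[:3,3]=s["tcp_pos"]
    return T@bot.camera_model("wrist")["hand_eye"],s
def rect(n,k,z,T=None):
    # contour cast to plane z, rectangle fitted in metric
    p=np.array([ray(n,q[0],z,T)[:2] for q in k]).astype(np.float32)
    return cv2.minAreaRect(p*1000)
E
python3 - <<'E'
from h import *
im=cv2.imread("pics/top0.png")
for k in blobs(im,(50,120,60),(75,255,255)):
    print("green",cv2.boundingRect(k),[rect("top",k,z) for z in(.112,.010)])
for k in blobs(im,(0,40,10),(14,255,95),100):
    b=cv2.boundingRect(k)
    if 440<b[0]<540 and 190<b[1]<240: print("bar",b,rect("top",k,.054))
print(bot.camera_model("wrist"))
E
```

```text
green (256, 253, 122, 35) [((434.28363037109375, 15.39837646484375), (49.498783111572266, 198.68829345703125), 1.7672852277755737), ((447.2308654785156, 14.31097412109375), (55.242034912109375, 221.7417449951172), 1.7672771215438843)]
green (425, 242, 101, 53) [((430.0914611816406, -245.74850463867188), (164.07444763183594, 40.77386474609375), 69.25393676757812), ((442.5523681640625, -277.1363525390625), (183.11167907714844, 45.504764556884766), 69.2539291381836)]
green (430, 36, 34, 32) [((819.1390380859375, -226.97055053710938), (58.91010284423828, 60.403507232666016), 86.19052124023438), ((876.7403564453125, -256.1795959472656), (65.74530029296875, 67.41195678710938), 86.19049072265625)]
bar (468, 207, 55, 27) ((522.969482421875, -306.1159973144531), (98.98674011230469, 21.49287223815918), 68.14521789550781)
{'mtx': array([[430.60695927,   0.        , 317.55094157],
       [  0.        , 430.60695927, 237.56401199],
       [  0.        ,   0.        ,   1.        ]]), 'hand_eye': array([[ 7.06241787e-05, -9.73583466e-01, -2.28331403e-01,
         6.57292554e-02],
       [ 9.99999882e-01,  1.78626381e-04, -4.52340410e-04,
        -4.05833699e-04],
       [ 4.81177156e-04, -2.28331344e-01,  9.73583364e-01,
        -1.57669228e-01],
       [ 0.00000000e+00,  0.00000000e+00,  0.00000000e+00,
         1.00000000e+00]])}
```

```bash
cat >> h.py <<'E'
def pose(x,y,z,yaw,pitch=0):
    """tool y along cover x at yaw (rad); pitch>0 raises the cover's +x end"""
    B=np.array([[0,1,0],[1,0,0],[0,0,-1.]]).T
    return np.array([x,y,z])/1000., R.from_euler('ZY',[yaw,-pitch])*R.from_matrix(B)
def cmd(*tg,start=None):
    """print tool-frame shift(mm)/turn for each target, from the pose at call start"""
    if start is None:
        s=bot.state(); start=(s["tcp_pos"],R.from_rotvec(s["tool_rot"]))
    for p,r in tg:
        print(np.round(start[1].inv().apply(p-start[0])*1000,1),np.round((start[1].inv()*r).as_rotvec(),4))
E
python3 - <<'E'
from h import *
from scipy.spatial.transform import Slerp
s=bot.state(); p0=s["tcp_pos"];r0=R.from_rotvec(s["tool_rot"])
p1,r1=pose(524,-308,240,np.radians(-20.75))
print(r0.as_matrix().round(2),r1.as_matrix().round(2))
S=Slerp([0,1],R.concatenate([r0,r1])); P=lambda f:(p0+(p1-p0)*f,S(f))
for i in range(4): cmd(P((i+1)/4),start=P(i/4))
E
```

```text
[[-0.95  0.31 -0.  ]
 [ 0.31  0.95 -0.  ]
 [ 0.   -0.   -1.  ]] [[ 0.35  0.94  0.  ]
 [ 0.94 -0.35  0.  ]
 [ 0.    0.   -1.  ]]
[-148.3 -176.9   -3.1] [-3.000e-04  3.000e-04  4.055e-01]
[-206.  -104.    -3.2] [-3.000e-04  3.000e-04  4.055e-01]
[-230.4  -14.3   -3.3] [-3.000e-04  3.000e-04  4.055e-01]
[-217.3   77.7   -3.3] [-3.000e-04  3.000e-04  4.055e-01]
```

>>> carry_out(motion=[{"tx": -30, "ty": -35, "tz": -1, "az": 0.081}, {"tx": -59, "ty": -71, "tz": -2, "az": 0.162}, {"tx": -89, "ty": -106, "tz": -3, "az": 0.243}, {"tx": -119, "ty": -142, "tz": -3, "az": 0.324}, {"tx": -148, "ty": -177, "tz": -3, "az": 0.405}], hand=-1, newtons=30)

```text
invalid input at $.motion[0]: expected keys tx, ty, tz, ax, ay, az
```

>>> carry_out(motion=[{"tx": -41, "ty": -21, "tz": -1, "az": 0.081}, {"tx": -82, "ty": -42, "tz": -2, "az": 0.162}, {"tx": -124, "ty": -62, "tz": -3, "az": 0.243}, {"tx": -165, "ty": -83, "tz": -3, "az": 0.324}, {"tx": -206, "ty": -104, "tz": -3, "az": 0.405}])

```text
invalid input at $.motion[0]: expected keys tx, ty, tz, ax, ay, az
```

>>> carry_out(motion=[{"tx": -46, "ty": -3, "tz": -1, "az": 0.081}, {"tx": -92, "ty": -6, "tz": -2, "az": 0.162}, {"tx": -138, "ty": -9, "tz": -3, "az": 0.243}, {"tx": -184, "ty": -11, "tz": -3, "az": 0.324}, {"tx": -230, "ty": -14, "tz": -3, "az": 0.405}])

```text
invalid input at $.motion[0]: expected keys tx, ty, tz, ax, ay, az
```

>>> carry_out(motion=[{"tx": -44, "ty": 16, "tz": -1, "az": 0.081}, {"tx": -87, "ty": 31, "tz": -2, "az": 0.162}, {"tx": -130, "ty": 47, "tz": -3, "az": 0.243}, {"tx": -174, "ty": 62, "tz": -3, "az": 0.324}, {"tx": -217, "ty": 78, "tz": -3, "az": 0.405}])

```text
invalid input at $.motion[0]: expected keys tx, ty, tz, ax, ay, az
```

```bash
python3 - <<'E'
from h import *
T,s=wristT(); im=bot.snapshot("wrist"); cv2.imwrite("pics/w1.png",im)
print(s["t"],s["tcp_pos"],s["force"])
for k in blobs(im,(50,120,60),(75,255,255)): print("green",cv2.boundingRect(k),rect("wrist",k,.010,T))
for k in blobs(im,(0,40,5),(14,255,95),300): print("bar",cv2.boundingRect(k),rect("wrist",k,.054,T))
cmd(pose(524,-308,100,np.radians(-20.75)))
E
```

```text
0.1 [0.17566086 0.54702965 0.226727  ] [ 0.71030117  0.03572313 -0.12371484]
[-593.1 -707.5  127.7] [-1.1000e-03  1.0000e-03  1.6222e+00]
```

View pics/w1.png

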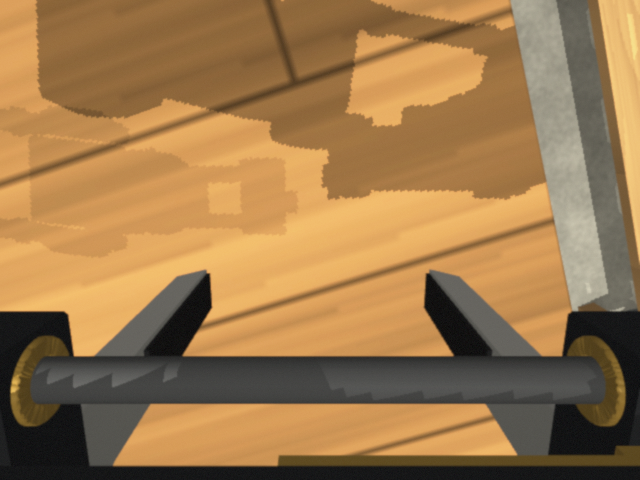

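All six keys are required, so nothing moved. The wrist picture shows bare table and the fingers, at (200,290) and (435,290), before the move. I'll resend the moves.

>>> carry_out(motion=[{"tx": -30, "ty": -35, "tz": -1, "ax": 0, "ay": 0, "az": 0.081}, {"tx": -59, "ty": -71, "tz": -2, "ax": 0, "ay": 0, "az": 0.162}, {"tx": -89, "ty": -106, "tz": -3, "ax": 0, "ay": 0, "az": 0.243}, {"tx": -119, "ty": -142, "tz": -3, "ax": 0, "ay": 0, "az": 0.324}, {"tx": -148, "ty": -177, "tz": -3, "ax": 0, "ay": 0, "az": 0.405}], hand=-1, newtons=30)

```text
t: 0.78
tcp_pos: [0.2629, 0.3322, 0.2303]
tool_rot: [1.104, 2.941, -0.0]
force: [0.7, 0.7, -0.0]
width: 0.0943
grasp_force: 0.0
```

>>> carry_out(motion=[{"tx": -41, "ty": -21, "tz": -1, "ax": 0, "ay": 0, "az": 0.081}, {"tx": -82, "ty": -42, "tz": -2, "ax": 0, "ay": 0, "az": 0.162}, {"tx": -124, "ty": -62, "tz": -3, "ax": 0, "ay": 0, "az": 0.243}, {"tx": -165, "ty": -83, "tz": -3, "ax": 0, "ay": 0, "az": 0.324}, {"tx": -206, "ty": -104, "tz": -3, "ax": 0, "ay": 0, "az": 0.405}])

```text
t: 1.4
tcp_pos: [0.35, 0.1186, 0.2335]
tool_rot: [1.673, 2.659, 0.001]
force: [0.1, 0.9, 0.8]
width: 0.0939
grasp_force: 0.0
```

>>> carry_out(motion=[{"tx": -46, "ty": -3, "tz": -1, "ax": 0, "ay": 0, "az": 0.081}, {"tx": -92, "ty": -6, "tz": -2, "ax": 0, "ay": 0, "az": 0.162}, {"tx": -138, "ty": -9, "tz": -3, "ax": 0, "ay": 0, "az": 0.243}, {"tx": -184, "ty": -11, "tz": -3, "ax": 0, "ay": 0, "az": 0.324}, {"tx": -230, "ty": -14, "tz": -3, "ax": 0, "ay": 0, "az": 0.405}])

```text
t: 2.02
tcp_pos: [0.4375, -0.0946, 0.2363]
tool_rot: [-2.174, -2.267, -0.001]
force: [0.4, 0.5, -0.3]
width: 0.0942
grasp_force: 0.0
```

>>> carry_out(motion=[{"tx": -44, "ty": 16, "tz": -1, "ax": 0, "ay": 0, "az": 0.081}, {"tx": -87, "ty": 31, "tz": -2, "ax": 0, "ay": 0, "az": 0.162}, {"tx": -130, "ty": 47, "tz": -3, "ax": 0, "ay": 0, "az": 0.243}, {"tx": -174, "ty": 62, "tz": -3, "ax": 0, "ay": 0, "az": 0.324}, {"tx": -217, "ty": 78, "tz": -3, "ax": 0, "ay": 0, "az": 0.405}])

```text
t: 2.65
tcp_pos: [0.5252, -0.3078, 0.2391]
tool_rot: [-2.585, -1.784, -0.0]
force: [0.9, -0.2, 0.6]
width: 0.0938
grasp_force: 0.0
```

```bash
python3 - <<'E'
from h import *
T,s=wristT(); im=bot.snapshot("wrist"); cv2.imwrite("pics/w2.png",im)
print(s["t"],s["tcp_pos"],s["force"])
for k in blobs(im,(50,120,60),(75,255,255)): print("green",cv2.boundingRect(k),rect("wrist",k,.010,T))
for k in blobs(im,(0,40,5),(14,255,95),300): print("bar",cv2.boundingRect(k),rect("wrist",k,.054,T))
cmd(pose(524,-308,100,np.radians(-20.75)))
E
```

```text
2.65 [ 0.52520539 -0.30782413  0.23906233] [ 0.85643811 -0.15960013  0.62427593]
green (190, 108, 60, 199) ((442.0900573730469, -278.1895446777344), (182.11155700683594, 45.227622985839844), 69.37307739257812)
[  4.9  -6.1 138.2] [ 0.0039  0.0044 -0.005 ]
```

View pics/w2.png

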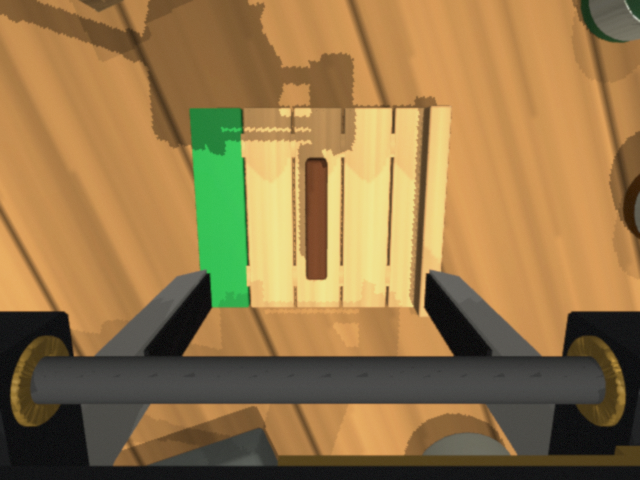

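The wrist view shows the cover with its bar at (316,218) and its green end at (218,207), which agrees with the top camera to about 1 mm.

```bash
python3 - <<'E'
from h import *
print(bot.state()["tcp_pos"],ray("wrist",(316.5,218),.054,wristT()[0]))
cmd(pose(524.2,-308.5,38,np.radians(-20.7)))
E
```

```text
[ 0.52766477 -0.31405277  0.23822201] [ 0.5277808  -0.31364215  0.054     ]
[  4.8  -6.  200.2] [ 0.0039  0.0044 -0.0059]
```

>>> carry_out(motion=[{"tx": 0, "ty": 0, "tz": 30, "ax": 0, "ay": 0, "az": 0}, {"tx": 0, "ty": 0, "tz": 75, "ax": 0, "ay": 0, "az": 0}, {"tx": 0, "ty": 0, "tz": 115, "ax": 0, "ay": 0, "az": 0}, {"tx": 0, "ty": 0, "tz": 130, "ax": 0, "ay": 0, "az": 0}, {"tx": 0, "ty": 0, "tz": 130, "ax": 0, "ay": 0, "az": 0}])

```text
t: 3.32
tcp_pos: [0.5247, -0.3061, 0.1089]
tool_rot: [-2.582, -1.787, 0.001]
force: [-0.1, -0.3, -0.1]
width: 0.0939
grasp_force: 0.0
```

```bash
python3 - <<'E'
from h import *
print(bot.state()["tcp_pos"],bot.state()["joint_velocities"].round(3))
cmd(pose(524.4,-308.4,38,np.radians(-20.7)))
E
```

```text
[ 0.52469499 -0.30614108  0.10885966] [ 0.001 -0.025 -0.042  0.002  0.008  0.001]
[-2.3  0.6 70.9] [-0.0016 -0.0006  0.0014]
```

>>> carry_out(motion=[{"tx": -2, "ty": 0.5, "tz": 25, "ax": 0, "ay": 0, "az": 0}, {"tx": -2, "ty": 0.5, "tz": 50, "ax": 0, "ay": 0, "az": 0}, {"tx": -2, "ty": 0.5, "tz": 66, "ax": 0, "ay": 0, "az": 0}, {"tx": -2, "ty": 0.5, "tz": 70, "ax": 0, "ay": 0, "az": 0}, {"tx": -2, "ty": 0.5, "tz": 70, "ax": 0, "ay": 0, "az": 0}])

```text
t: 3.95
tcp_pos: [0.5253, -0.3088, 0.0402]
tool_rot: [2.582, 1.787, 0.001]
force: [-0.1, 0.2, 0.5]
width: 0.094
grasp_force: 0.0
```

>>> carry_out(motion=[{"tx": 0, "ty": 0, "tz": 0, "ax": 0, "ay": 0, "az": 0}, {"tx": 0, "ty": 0, "tz": 0, "ax": 0, "ay": 0, "az": 0}, {"tx": 0, "ty": 0, "tz": 0, "ax": 0, "ay": 0, "az": 0}, {"tx": 0, "ty": 0, "tz": 0, "ax": 0, "ay": 0, "az": 0}, {"tx": 0, "ty": 0, "tz": 0, "ax": 0, "ay": 0, "az": 0}], hand=1, newtons=35)

```text
t: 4.58
tcp_pos: [0.5247, -0.3084, 0.0394]
tool_rot: [-2.583, -1.788, -0.0]
force: [0.8, -0.4, 0.5]
width: 0.0471
grasp_force: 0.0
```

>>> carry_out(motion=[{"tx": 0, "ty": 0, "tz": 0, "ax": 0, "ay": 0, "az": 0}, {"tx": 0, "ty": 0, "tz": 0, "ax": 0, "ay": 0, "az": 0}, {"tx": 0, "ty": 0, "tz": 0, "ax": 0, "ay": 0, "az": 0}, {"tx": 0, "ty": 0, "tz": 0, "ax": 0, "ay": 0, "az": 0}, {"tx": 0, "ty": 0, "tz": 0, "ax": 0, "ay": 0, "az": 0}])

```text
t: 5.2
tcp_pos: [0.5244, -0.3083, 0.0394]
tool_rot: [-2.583, -1.788, 0.0]
force: [-1.6, 0.5, 0.8]
width: 0.0177
grasp_force: 35.0
```

```bash
python3 - <<'E'
from h import *
s=bot.state();print(s["tcp_pos"],s["width"],s["grasp_force"])
p0,r0=s["tcp_pos"],R.from_rotvec(s["tool_rot"])
# cover-to-tool: TCP is h above underside, over the origin
cw=np.radians(1.77)
h=p0[2]*1000; print("h",h)
def tool(xt,zt,th,dy=0): # tongue in crate frame (mm) -> tool pose
    x=xt+110*np.cos(th)-h*np.sin(th); z=zt+110*np.sin(th)+h*np.cos(th)
    c=np.array([546.2,18.9])+np.array([[np.cos(cw),-np.sin(cw)],[np.sin(cw),np.cos(cw)]])@[x,dy]
    return pose(c[0],c[1],z,cw,th)
t1=tool(-70,150,np.radians(17)); print(t1[0])
up=(p0+[0,0,.16],r0); cmd(up)
m=((up[0]+t1[0])/2, R.concatenate([r0,t1[1]]).mean())
cmd(m,start=up); cmd(t1,start=m)
E
```

```text
[ 0.52441411 -0.30830176  0.03939483] 0.017734006882311172 34.999253153800964
h 39.39483247403662
[0.56986429 0.01963128 0.21983435]
[ 0.0e+00 -1.0e-01 -1.6e+02] [0. 0. 0.]
[161.5 -36.5 -10.2] [-0.1468  0.0288 -0.194 ]
[165.6  -3.2  -8.4] [-0.1468  0.0288 -0.194 ]
```

>>> carry_out(motion=[{"tx": 0, "ty": 0, "tz": -15, "ax": 0, "ay": 0, "az": 0}, {"tx": 0, "ty": 0, "tz": -60, "ax": 0, "ay": 0, "az": 0}, {"tx": 0, "ty": 0, "tz": -110, "ax": 0, "ay": 0, "az": 0}, {"tx": 0, "ty": 0, "tz": -150, "ax": 0, "ay": 0, "az": 0}, {"tx": 0, "ty": 0, "tz": -160, "ax": 0, "ay": 0, "az": 0}])

```text
t: 5.82
tcp_pos: [0.5262, -0.3094, 0.203]
tool_rot: [2.578, 1.784, 0.004]
force: [0.0, -0.8, -3.0]
width: 0.0174
grasp_force: 35.0
```

>>> carry_out(motion=[{"tx": 20, "ty": -5, "tz": -1, "ax": -0.02, "ay": 0.004, "az": -0.025}, {"tx": 50, "ty": -11, "tz": -3, "ax": -0.045, "ay": 0.009, "az": -0.06}, {"tx": 87, "ty": -20, "tz": -6, "ax": -0.08, "ay": 0.016, "az": -0.105}, {"tx": 124, "ty": -28, "tz": -8, "ax": -0.113, "ay": 0.022, "az": -0.149}, {"tx": 161.5, "ty": -36.5, "tz": -10.2, "ax": -0.147, "ay": 0.029, "az": -0.194}])

```text
t: 6.45
tcp_pos: [0.5454, -0.1411, 0.2068]
tool_rot: [2.316, 1.966, 0.162]
force: [-0.2, 0.5, -3.1]
width: 0.0182
grasp_force: 35.0
```

>>> carry_out(motion=[{"tx": 38, "ty": -1, "tz": -2, "ax": -0.034, "ay": 0.007, "az": -0.045}, {"tx": 76, "ty": -2, "tz": -4, "ax": -0.067, "ay": 0.013, "az": -0.089}, {"tx": 113, "ty": -2, "tz": -6, "ax": -0.1, "ay": 0.02, "az": -0.132}, {"tx": 145, "ty": -3, "tz": -7, "ax": -0.128, "ay": 0.025, "az": -0.17}, {"tx": 165.6, "ty": -3.2, "tz": -8.4, "ax": -0.147, "ay": 0.029, "az": -0.194}])

```text
t: 7.08
tcp_pos: [0.5669, 0.0226, 0.2166]
tool_rot: [2.032, 2.102, 0.311]
force: [-0.5, -0.3, -2.0]
width: 0.0179
grasp_force: 35.0
```

>>> carry_out(motion=[{"tx": 0, "ty": 0, "tz": 0, "ax": 0, "ay": 0, "az": 0}, {"tx": 0, "ty": 0, "tz": 0, "ax": 0, "ay": 0, "az": 0}, {"tx": 0, "ty": 0, "tz": 0, "ax": 0, "ay": 0, "az": 0}])

```text
t: 7.45
tcp_pos: [0.5697, 0.019, 0.2191]
tool_rot: [2.033, 2.095, 0.313]
force: [-0.2, -0.5, -2.8]
width: 0.0178
grasp_force: 35.0
```

```bash
cat >> h.py <<'E'
cw=np.radians(1.77); h=39.4
def tool(xt,zt,thdeg,dy=0,C=(546.2,18.9)): # tongue in crate frame (mm) -> tool pose
    th=np.radians(thdeg)
    x=xt+110*np.cos(th)-h*np.sin(th); z=zt+110*np.sin(th)+h*np.cos(th)
    c=np.array(C)+np.array([[np.cos(cw),-np.sin(cw)],[np.sin(cw),np.cos(cw)]])@[x,dy]
    return pose(c[0],c[1],z,cw,th)
E
python3 - <<'E'
from h import *
T,s=wristT(); im=bot.snapshot("wrist"); cv2.imwrite("pics/w3.png",im); t=bot.snapshot("scene"); top=bot.snapshot("top"); cv2.imwrite("pics/s3.png",cv2.resize(np.hstack([t,top]),(800,300)))
s=bot.state();print(s["tcp_pos"],s["joint_positions"].round(2),s["grasp_force"])
cmd(tool(-70,150,17))
# where the tongue should be, given the tool pose, versus seen in the wrist image
Rm=R.from_rotvec(s["tool_rot"]).as_matrix(); 
for k in blobs(im,(50,120,60),(75,255,255)): print(cv2.boundingRect(k),cv2.minAreaRect(k))
we=bot.camera_model("wrist"); H=np.linalg.inv(we["hand_eye"])
for q in [(92,-110,.0294*1000),(-92,-110,29.4),(92,-65,29.4),(92,110,29.4),(50,-9,-14.6),(50,9,-14.6)]:
    c=H@np.append(np.array(q)/1000,1); u=we["mtx"]@c[:3]; print(q,(u[:2]/u[2]).round())
E
```

```text
[0.57017465 0.01888022 0.21967721] [-0.12  0.12  1.77  0.05  0.96 -0.17] 34.998940229415894
[ 0.8 -0.2 -0.2] [ 0.0006  0.0004 -0.001 ]
(95, 404, 22, 51) ((105.73512268066406, 428.9693603515625), (52.296142578125, 15.606928825378418), 82.56858825683594)
(0, 404, 90, 28) ((44.5, 417.5), (27.0, 89.0), 90.0)
(52, 74, 129, 283) ((120.59900665283203, 210.9901123046875), (286.272216796875, 111.04615020751953), 84.2894058227539)
(0, 64, 83, 293) ((41.0, 210.0), (292.0, 82.0), 90.0)
(92, -110, 29.4) [48. 69.]
(-92, -110, 29.4) [100. 455.]
(92, -65, 29.4) [159.  69.]
(92, 110, 29.4) [587.  70.]
(50, -9, -14.6) [290. 184.]
(50, 9, -14.6) [345. 184.]
```

View pics/w3.png

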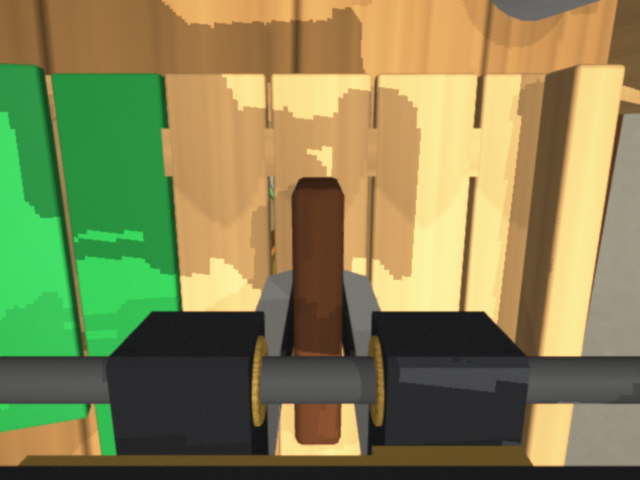

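View pics/s3.png

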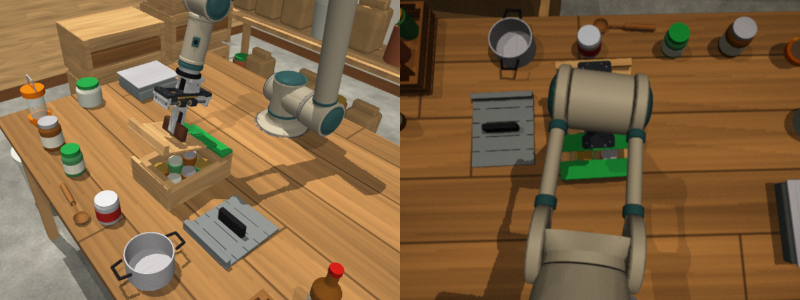

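The wrist view shows the held cover's green corner at (52,74), where (48,69) was predicted, so the grip is as planned. The lip's corner is at (43,67). The scene view shows the cover sloping over the crate with its green end low.

```bash
python3 - <<'E'
from h import *
T,s=wristT(); p,r=s["tcp_pos"],R.from_rotvec(s["tool_rot"])
A=tool(-70,150,17); B=tool(-72,78,17); C=tool(-114,74,17)
print(p-A[0]); cmd(B); cmd(C,start=B)
# lip corner & cover corner in the crate frame
cr=lambda w:(R.from_euler('z',-cw).apply(np.array(w)*1000-[546.2,18.9,0])).round(1)
print("lip corner",cr(ray("wrist",(43,67),.112,T)),"expect -87 100")
we=bot.camera_model("wrist")
for uv in[(52,74),(163,74)]:
    d=we["hand_eye"][:3,:3]@np.linalg.inv(we["mtx"])@[*uv,1]; o=we["hand_eye"][:3,3]
    print("cover pt in tool",((o+d*(.0294-o[2])/d[2])*1000).round(1))
E
```

```text
[ 0.00031186 -0.00075101 -0.00016209]
[  0.8 -23.2  68. ] [ 0.0006  0.0004 -0.001 ]
[ -0.  -41.3  -8.5] [0. 0. 0.]
lip corner [-86.1  98.4 112. ] expect -87 100
cover pt in tool [  90.2 -108.8   29.4]
cover pt in tool [ 90.2 -63.3  29.4]
```

>>> carry_out(motion=[{"tx": 0.5, "ty": -3, "tz": 10, "ax": 0, "ay": 0, "az": 0}, {"tx": 0.8, "ty": -10, "tz": 30, "ax": 0, "ay": 0, "az": 0}, {"tx": 0.8, "ty": -18, "tz": 53, "ax": 0, "ay": 0, "az": 0}, {"tx": 0.8, "ty": -23, "tz": 68, "ax": 0, "ay": 0, "az": 0}, {"tx": 0.8, "ty": -23, "tz": 68, "ax": 0, "ay": 0, "az": 0}])

```text
t: 8.22
tcp_pos: [0.5666, 0.0202, 0.146]
tool_rot: [2.034, 2.097, 0.31]
force: [-0.3, -0.1, -2.5]
width: 0.0179
grasp_force: 35.0
```

```bash
python3 - <<'E'
from h import *
bot.snapshot("wrist"); s=bot.state(); print(s["t"],s["tcp_pos"]-tool(-72,78,17)[0],s["force"]); cmd(tool(-95,76,17),tool(-114,74,17))
E
```

```text
8.275 [-0.00012883  0.00059183 -0.00050054] [ 0.40487494  0.09646554 -2.46532696]
[ -0.6 -22.3  -5.2] [-0.0005 -0.0001 -0.0003]
[ -0.6 -41.1  -8.9] [-0.0005 -0.0001 -0.0003]
```

>>> carry_out(motion=[{"tx": -0.5, "ty": -9, "tz": -2, "ax": 0, "ay": 0, "az": 0}, {"tx": -0.5, "ty": -20, "tz": -4.5, "ax": 0, "ay": 0, "az": 0}, {"tx": -0.5, "ty": -31, "tz": -7, "ax": 0, "ay": 0, "az": 0}, {"tx": -0.5, "ty": -41, "tz": -9, "ax": 0, "ay": 0, "az": 0}, {"tx": -0.5, "ty": -41, "tz": -9, "ax": 0, "ay": 0, "az": 0}])

```text
t: 8.9
tcp_pos: [0.5251, 0.0185, 0.1447]
tool_rot: [2.032, 2.095, 0.314]
force: [0.2, -0.7, -2.9]
width: 0.0178
grasp_force: 35.0
```

```bash
python3 - <<'E'
from h import *
im=bot.snapshot("scene"); cv2.imwrite("pics/s4.png",cv2.resize(im[160:360,160:420],None,fx=2.5,fy=2.5))
s=bot.state(); print(s["t"],s["tcp_pos"]-tool(-114,74,17)[0],s["force"])
L=[tool(-114+k*4/5,74-k*2.5/5,17*(1-k/5)) for k in range(1,6)]
cmd(*L[:5])
E
```

```text
8.95 [0.00025903 0.00013028 0.00114676] [-0.07770577  0.19593335 -2.50978405]
[-0.1  2.2  8.3] [ 0.0612  0.0002 -0.0001]
[-0.1  4.5 15.8] [ 0.1206  0.0002 -0.0002]
[-0.1  6.5 23.3] [ 0.1799  0.0002 -0.0002]
[-0.1  8.  30.9] [ 2.392e-01  2.000e-04 -2.000e-04]
[-0.1  9.1 38.5] [ 2.986e-01  2.000e-04 -2.000e-04]
```

View pics/s4.png

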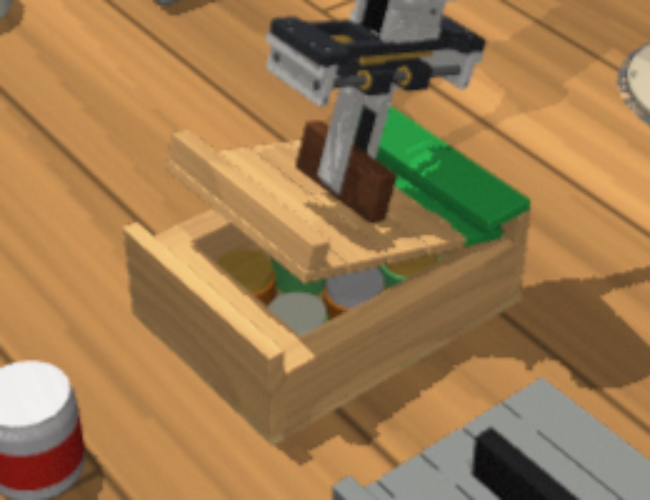

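The green end is under the lip, with the tongue at about (470,240) in the crop and the far end still raised at (240,200). Swinging it down now.

>>> carry_out(motion=[{"tx": -0.1, "ty": 2.2, "tz": 8.3, "ax": 0.061, "ay": 0, "az": 0}, {"tx": -0.1, "ty": 4.5, "tz": 15.8, "ax": 0.12, "ay": 0, "az": 0}, {"tx": -0.1, "ty": 6.5, "tz": 23.3, "ax": 0.18, "ay": 0, "az": 0}, {"tx": -0.1, "ty": 8, "tz": 30.9, "ax": 0.239, "ay": 0, "az": 0}, {"tx": -0.1, "ty": 9.1, "tz": 37.5, "ax": 0.29, "ay": 0, "az": 0}])

```text
t: 9.57
tcp_pos: [0.5477, 0.0189, 0.1114]
tool_rot: [2.183, 2.251, 0.009]
force: [-0.4, 0.0, -2.7]
width: 0.0178
grasp_force: 35.0
```

>>> carry_out(motion=[{"tx": 0, "ty": 0, "tz": 0, "ax": 0, "ay": 0, "az": 0}, {"tx": 0, "ty": 0, "tz": 0, "ax": 0, "ay": 0, "az": 0}])

```text
t: 9.82
tcp_pos: [0.5461, 0.019, 0.1115]
tool_rot: [2.183, 2.251, 0.009]
force: [-0.7, -0.6, -2.0]
width: 0.0177
grasp_force: 35.0
```

```bash
python3 - <<'E'
from h import *
T,s=wristT(); im=bot.snapshot("wrist"); cv2.imwrite("pics/w5.png",im)
print(s["t"],s["tcp_pos"]-tool(-110,70,0)[0],s["force"],s["wrist_torque"])
cmd(tool(-110,70,0))
E
```

```text
9.825 [-1.35486947e-04  9.78430161e-05  2.11272565e-03] [-0.68428772 -0.61143027 -1.98037885] [-0.05307711  0.08197003  0.04977845]
[-0.1  0.3  2.3] [0.0085 0.0001 0.    ]
```

View pics/w5.png

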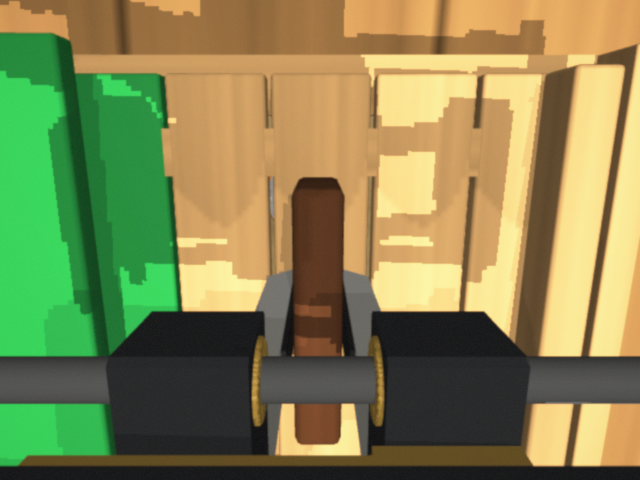

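Cover edge is at row 74 and crate rim edge at row 55, running parallel. Next I check the centring, then seat and release.

```bash
python3 - <<'E'
from h import *
T,s=wristT(); im=cv2.imread("pics/w5.png")
cr=lambda w:(R.from_euler('z',-cw).apply(np.array(w)*1000-[546.2,18.9,0])).round(1)
for uv,z in[((130,55),.07),((320,55),.07),((500,55),.07),((163,74),.082),((320,74),.082),((480,74),.082),((70,37),.112)]: print(uv,cr(ray("wrist",uv,z,T)))
E
```

```text
(130, 55) [-81.   99.6  70. ]
(320, 55) [ 0.9 99.7 70. ]
(500, 55) [79.  99.9 70. ]
(163, 74) [-63.5  90.3  82. ]
(320, 74) [ 0.8 90.4 82. ]
(480, 74) [66.6 90.5 82. ]
(70, 37) [-83.9  98.  112. ]
```

>>> carry_out(motion=[{"tx": 0, "ty": 0, "tz": 1, "ax": 0.004, "ay": 0, "az": 0}, {"tx": 0, "ty": 0, "tz": 2, "ax": 0.0085, "ay": 0, "az": 0}, {"tx": 0, "ty": 0, "tz": 2.5, "ax": 0.0085, "ay": 0, "az": 0}, {"tx": 0, "ty": 0, "tz": 2.5, "ax": 0.0085, "ay": 0, "az": 0}])

```text
t: 10.38
tcp_pos: [0.5461, 0.0189, 0.1094]
tool_rot: [-2.187, -2.255, 0.001]
force: [-1.5, -0.1, -0.4]
width: 0.0179
grasp_force: 35.0
```

>>> carry_out(motion=[{"tx": 0, "ty": 0, "tz": 0, "ax": 0, "ay": 0, "az": 0}, {"tx": 0, "ty": 0, "tz": 0, "ax": 0, "ay": 0, "az": 0}, {"tx": 0, "ty": 0, "tz": 0, "ax": 0, "ay": 0, "az": 0}, {"tx": 0, "ty": 0, "tz": 0, "ax": 0, "ay": 0, "az": 0}, {"tx": 0, "ty": 0, "tz": 0, "ax": 0, "ay": 0, "az": 0}], hand=0)

```text
t: 11.0
tcp_pos: [0.5461, 0.0189, 0.109]
tool_rot: [-2.187, -2.255, 0.001]
force: [0.0, 1.1, 0.7]
width: 0.0469
grasp_force: 0.0
```

>>> carry_out(motion=[{"tx": 0, "ty": 0, "tz": -5, "ax": 0, "ay": 0, "az": 0}, {"tx": 0, "ty": 0, "tz": -25, "ax": 0, "ay": 0, "az": 0}, {"tx": 0, "ty": 0, "tz": -60, "ax": 0, "ay": 0, "az": 0}, {"tx": 0, "ty": 0, "tz": -100, "ax": 0, "ay": 0, "az": 0}, {"tx": 0, "ty": 0, "tz": -130, "ax": 0, "ay": 0, "az": 0}])

```text
t: 11.62
tcp_pos: [0.5466, 0.0189, 0.2412]
tool_rot: [2.186, 2.255, 0.001]
force: [0.7, 0.5, -0.5]
width: 0.0469
grasp_force: 0.0
```

>>> carry_out(motion=[{"tx": 0, "ty": 0, "tz": -20, "ax": 0, "ay": 0, "az": 0}, {"tx": 0, "ty": 0, "tz": -30, "ax": 0, "ay": 0, "az": 0}, {"tx": 0, "ty": 0, "tz": -30, "ax": 0, "ay": 0, "az": 0}, {"tx": 0, "ty": 0, "tz": -30, "ax": 0, "ay": 0, "az": 0}, {"tx": 0, "ty": 0, "tz": -30, "ax": 0, "ay": 0, "az": 0}])

```text
t: 12.25
tcp_pos: [0.5457, 0.019, 0.268]
tool_rot: [-2.185, -2.254, 0.003]
force: [-0.1, -0.1, 0.0]
width: 0.0472
grasp_force: 0.0
```

```bash
python3 - <<'E'
from h import *
T,s=wristT(); im=bot.snapshot("wrist"); sc=bot.snapshot("scene"); cv2.imwrite("pics/f.png",cv2.resize(np.hstack([im,sc]),(800,300)))
print(s["t"],s["tcp_pos"],s["force"],s["width"])
cr=lambda w:(R.from_euler('z',-cw).apply(np.array(w)*1000-[546.2,18.9,0])).round(1)
for k in blobs(im,(0,40,5),(14,255,130),300):
    b=cv2.boundingRect(k); r=rect("wrist",k,.124,T); print("bar",b,cr([r[0][0]/1000,r[0][1]/1000,0]),r[1:])
E
```

```text
12.25 [0.54569803 0.01900911 0.26799522] [-0.14591384 -0.06780251  0.04047638] 0.04719226029092533
bar (580, 163, 60, 82) [201.4  20.4   0. ] ((57.36177444458008, 35.21351623535156), 84.96697998046875)
bar (307, 160, 24, 136) [-0.4  0.2  0. ] ((16.332490921020508, 98.90821838378906), 1.4514617919921875)
```

View pics/f.png

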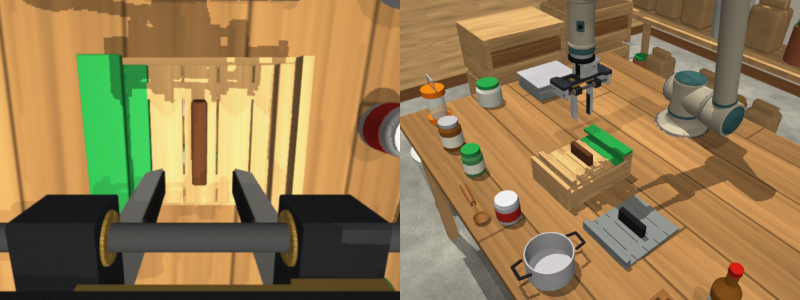

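The cover lies flat on the rim with its green end under the lip. Its bar is at (199,142), within 0.5 mm and 0.4° of the crate's centre and line, and the gripper is clear.

```bash
python3 -c "from rig import bot; print(bot.close_job())"
```

```text
the job is handed in; nothing more can be done
None
```

The pine cover with the green end now closes the crate, hooked under the green lip, flat on the rim and centred to within about 1 mm; it is released, the grey cover was not touched, and I handed the job in at about 12 s.

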